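Turn the drill battery over and slide it on to its charger

ROBOT

A 6-joint arm with a two-finger parallel gripper is mounted at the origin on a cart in front of the work surface, level with it; the furniture and walls round the work are solid. World frame = base frame: x ahead of the robot, y to its left, z up, the work surface at z = 0. Lengths are in m, angles in rad, forces in N, time in s.
With the tool pointing down it reaches from about 0.3 to 0.75 m from the base axis. Payload 8.5 kg.
Tool frame: the origin (TCP) lies between the finger pads; the fingertips stand 25 mm ahead of it and the grasp point (between the pads) lies 6 mm ahead of it; z points along the fingers, y is the line along which they close (so a half turn about z gives the same grasp; the last joint's range is limited). The gripper opens to 88 mm and grips with 3 to 60 N. Pads are 18 mm wide; open, the fingers measure 123 mm over their backs; the gripper's body (75 mm by 187 mm) begins 45 mm behind the grasp point.
Start: joints at [-1.386, 0.381, 1.297, -0, 1.464, -0.215], TCP at [0.214, -0.507, 0.264] pointing down, gripper open.
Joint ranges: [-3.11, 3.11], [-0.89, 2.33], [0.22, 2.48], [-1.42, 4.56], [0.17, 2.85], [-2.88, 2.88]. Speed limits (rad/s): [2.39, 2.39, 3.14, 3.14, 3.14, 3.14].

INTERFACE

Orientations are given as a unit quaternion [x, y, z, w].
In Python, from station import r gives the robot as it stands.
- The arm moves only by the tool step_arm, never from a script. Its argument "motion" is a list of rows, each an object of numbers: "claw": the opening, from -1 (shut) to 1 (fully open); "x", "y", "z": the shift along the tool's x, y, z in mm; "spin": the turn about the tool's z in degrees. In form: [{"claw": .., "x": .., "y": .., "z": .., "spin": ..}, ...]. A call has 1 to 10 rows; each row is the pose to reach, as a shift and turn from the pose commanded when the call began, along the tool's axes at that moment; what a row does not reach only later rows make up. A row lasts 1/10 s, in which the tool goes at most 50 mm and 8.59 degrees, less where a joint would pass 70% of its speed; a pose out of reach is approached as far as the arm can. A call with a gripper value outside its range is refused whole. The fingers move at their own pace and stop on an object; "newtons" is the grip in N (left out, the last holds). Time passes only in rows, so rows that repeat a pose let the fingers close. It gives the time, the measured TCP pose, the force, the opening and the grip force at its end, in the units of the state.
- r.observe(): the state, without advancing time (a new reading comes with each control period).
- r.grab_frame(name): name is "scene" or "top"; returns (picture, depth): 384x512x3 uint8, blue, green, red; 384x512 float32, m along the optical axis (not along the pixel's ray), 0 where there is no reading.
- r.camera_model(name): a dict with "intrinsics" (3x3 intrinsics, pixels), "cam_to_world" (4x4, takes a point from camera to world coordinates). Camera axes: x right, y down, z forward; pixel columns grow to the right and rows downward; lengths in m; the calibration is good to about 2 mm. A picture is of the moment at which its call begins. camera_model takes no time and is no camera call.
- r.job_done(): hands the job in; it is judged then, once.
Trained networks look in the newest picture that a camera, given by its name, has taken for a name from the list of things; names that differ only in an ending like _2 or _b are one class to them, and where a whole thing is asked for, a point or a joint stands for the part that bears it (a point fixed in the world has none). Each returns a list of dicts, best first, with "score" (0 to 1); they miss things now and then, are a little off and sometimes report something else, mostly with a low value. They report only what shows in the picture. A call takes as long as a camera call.
- r.outline_of(camera, label): "region" (384x512 bool, what is visible of it) and "box" ([left, top, right, bottom] in pixels, round what is visible of it).
The state is a dict: "clock": time; "joint_positions": joint angles; "joint_velocities": joint speeds; "effort": joint torques, N m; "position": TCP position; "ee_rot": TCP orientation; "ft_force": force on the tool from outside, world axes, zero at the start; "torque": the same for the moment, N m; "opening": finger opening in m; "gripper_force": force on a finger pad.
Only numpy, scipy, OpenCV 4.12 (cv2) and the standard library are available. Lean on these libraries where they do the work, as an engineer would, in place of code of your own. Each camera call takes 0.05 s, during which the arm holds its last target. There are 200 camera calls.

TASK

The drill battery was put down on its flat back with its slide shoe facing up, but the charger takes it shoe downwards. Tip it over on the worktop a quarter turn at a time, first up to stand on its end, then over on to its shoe; then put it on the charger's open apron, nose first, slide it under the rails until it is fully home and the catch has sprung up, and let go. Leave the tape measure and the roll of masking tape where they are.

Things in the scene. Friction and masses are not known exactly. Their poses are not given: they have to be found in the camera images.
- battery_mid (a point): Drill battery, black and grey plastic block 100 (x) x 60 (y) x 50 mm (z), about 0.45 kg; this is the block's centre. +x points to the nose (goes first on to the charger; the tail has a dark latch plate), +z out of the face with the shoe: up at the start, down at the end. Grip it across its 60 mm flanks. Centre height above its support: 25 mm on its back, 50 on an end, 41 on its shoe.
- battery_shoe (a point): Centre of the outer face of the battery's slide shoe, same axes: 5 mm to the nose from the block's centre and 41 mm along +z. The shoe stands 16 mm off the block: neck 34 mm wide and 9 mm high, then flange 46 mm wide and 7 mm thick, both 70 mm long (35 mm either way along x from here). The flange has a pocket, 20 mm long, 1 mm to the nose from here. Both ends of the block are flat.
- charger: Bench charger, low black and grey block 168 x 96 mm, fixed. Origin: centre of its underside; +x: the way the battery slides on. Deck 44 mm above the worktop: open apron from x = -76 to -35 mm, rails from -35 to +45 mm, stop 12.5 mm high at +45 mm. Guides flare out over the apron's last 19 mm to 65 mm apart. Home: block centre at x = +5, y = 0, z = 85 mm, nose to +x, shoe down.
- charger_mouth (a point): Middle of the rails' mouth, on the deck; charger axes (x = -35 mm of the charger). The two rails are 50.5 mm apart inside, with inward lips 39 mm apart, from 9.5 to 13.5 mm above the deck, outside width 63 mm. The flange runs under the lips, the lips run beside the neck and under the block, with 2 to 2.5 mm play all round. The battery cannot be put in from above.
- charger_catch (a joint): Sprung round steel catch in the charger's deck at x = +11, y = 0 mm of the charger, 2.5 mm proud of the deck. 0 = up; grows to 0.004 m as pressed down. The flange rides over it (3 to 10 N of push) and it springs up again (below 0.001) in the flange's pocket when the battery is home against the stop.
- tape_measure: Yellow and black pocket tape measure, 33 x 71 x 62 mm, loose bystander. Origin: centre of its underside.
- masking_tape: Roll of masking tape lying flat, 106 mm across, 25 mm high, loose bystander. Origin: centre of its underside.

How it is judged:
On the way, in this order (a step that is already met when the one before it is completed fails the run):
1. the pack stands on one of its ends on the worktop (angle between battery_mid's own z axis and vertical between 1.45 and 1.69 rad and height (world z) of battery_mid between 0.044 and 0.057 m), for 0.2 s.
2. the pack has been tipped on to its shoe on the worktop (angle between battery_mid's own z axis and vertical above 3.02 rad and height (world z) of battery_mid between 0.035 and 0.047 m), for 0.2 s.
At the end, for the whole second after the job is handed in: The pack is on the charger, shoe down within 5 degrees, nose forward, within 3.5 mm of fully home against the stop and within 4 mm sideways and in height, held under the rails' lips, the catch sprung up in its pocket (x of battery_mid in the frame of charger between 0.0015 and 0.009 m and y of battery_mid in the frame of charger between -0.004 and 0.004 m and z of battery_mid in the frame of charger between 0.081 and 0.089 m and angle between battery_mid's own z axis and vertical above 3.05 rad and angle between the x axis of battery_mid and the x axis of charger, either way round below 0.1 rad and value of joint charger_catch below 0.001 m); the robot touches nothing.
It fails at once if the tape measure is moved more than 30 mm (distance of tape_measure from where it was at the start of the episode above 0.03 m).
It fails at once if the masking tape is moved more than 30 mm (distance of masking_tape from where it was at the start of the episode above 0.03 m).
It also fails if it takes over 69 s, if anything falls off the work surface, if the arm or the gripper's body presses on something with over 40 N, if the wrist force passes 120 N, or if a joint passes its speed limit or range.

## Working session

There is one attempt and no reset: what is moved stays moved. The work goes in short steps, Python scripts to look and compute and a tool call to move; the robot and the scene stay as the last step left them, time stands still between calls to the robot, and variables do not carry over. Pictures are saved under pics/ and viewed, at most 10 in all, crops included, and the job is handed in when it is done.

Besides the shell and the picture viewer there is one more tool, called after "Request:" as a command line: name --argument value ..., lists and objects as JSON in quotes. step_arm: Moves the arm, as the interface text tells. Its arguments: {"type":"object","properties":{"motion":{"type":"array","items":{"type":"object","properties":{"claw":{"type":"number"},"x":{"type":"number"},"y":{"type":"number"},"z":{"type":"number"},"spin":{"type":"number"}}}},"newtons":{"type":"number"}},"required":["motion"]}

```bash
mkdir -p pics
cat > h.py <<'E'
import numpy as np,cv2
from station import r
def pts(cam,mask,depth):
    m=r.camera_model(cam);K=np.array(m["intrinsics"]);T=np.array(m["cam_to_world"])
    v,u=np.nonzero(mask&(depth>0));d=depth[v,u]
    P=np.stack([(u-K[0,2])/K[0,0]*d,(v-K[1,2])/K[1,1]*d,d],1)
    return P@T[:3,:3].T+T[:3,3]
E
python3 - <<'E'
from h import *
ims=[]
for c in("scene","top"):
    p,d=r.grab_frame(c);cv2.imwrite(f"pics/{c}0.png",p);np.save(f"{c}0.npy",d)
    print(c,np.array(r.camera_model(c)["cam_to_world"]).round(3).tolist())
    for l in("battery_mid","charger","tape_measure","masking_tape"):
        for o in r.outline_of(c,l)[:2]:
            P=pts(c,o["region"],d)
            print(l,round(o["score"],2),o["box"],len(P),P.min(0).round(3),P.max(0).round(3),np.median(P,0).round(3))
            np.save(f"{c}_{l}_{o['score']:.2f}.npy",o["region"])
print(r.observe())
E
```

```text
scene [[0.901, -0.341, 0.268, 0.378], [-0.434, -0.685, 0.586, -0.579], [-0.016, -0.644, -0.765, 0.738], [0.0, 0.0, 0.0, 1.0]]
battery_mid 0.63 [152.7, 158.8, 195.1, 207.8] 1279 [ 0.418  0.031 -0.001] [0.506 0.205 0.071] [0.459 0.066 0.05 ]
battery_mid 0.6 [286.4, 178.7, 330.8, 226.6] 993 [ 0.681 -0.147 -0.002] [ 0.798 -0.041  0.029] [ 0.732 -0.099  0.024]
charger 0.97 [200.6, 258.8, 298.2, 322.8] 4419 [ 0.42  -0.336 -0.003] [ 0.609 -0.141  0.063] [ 0.509 -0.262  0.045]
tape_measure 0.8 [256.5, 144.1, 290.0, 169.6] 605 [ 0.684  0.031 -0.001] [0.776 0.136 0.064] [0.716 0.049 0.044]
masking_tape 0.91 [285.7, 177.4, 331.0, 224.5] 1144 [ 0.68  -0.147 -0.003] [ 0.803 -0.021  0.029] [ 0.733 -0.097  0.023]
masking_tape 0.62 [202.1, 260.9, 296.8, 320.6] 4238 [ 0.421 -0.336 -0.   ] [ 0.601 -0.167  0.063] [ 0.509 -0.263  0.045]
top [[-0.007, -0.998, 0.06, 0.589], [-1.0, 0.007, 0.005, -0.068], [-0.005, -0.06, -0.998, 0.952], [0.0, 0.0, 0.0, 1.0]]
battery_mid 0.85 [154.4, 251.5, 211.5, 296.1] 1447 [ 0.422  0.033 -0.001] [0.507 0.143 0.071] [0.467 0.083 0.059]
charger 0.75 [297.0, 209.2, 374.7, 29
[... 440 characters left out ...]
5, 'joint_positions': array([-1.38631043e+00,  3.80641358e-01,  1.29748715e+00,  2.23426517e-05,
        1.46361526e+00, -2.15299650e-01]), 'joint_velocities': array([-0.00221159,  0.00042717,  0.00044477, -0.00046032,  0.00100714,
       -0.00054754]), 'effort': array([-1.46750022e-03, -4.37520754e+01, -2.24611294e+01,  7.13362056e-02,
        3.16330651e-02, -3.37011306e-05]), 'position': array([ 0.21406563, -0.50658243,  0.26369675]), 'ee_rot': array([ 9.80088109e-01,  1.98563070e-01,  1.22698147e-05, -7.53737833e-05]), 'ft_force': array([ 0.6648074 , -1.01357173, -0.02803106]), 'torque': array([-0.0074763 , -0.00127399, -0.00626905]), 'gripper_force': 0.0, 'opening': 0.08805038395790696}
```

Run:
```python
from h import *
import glob
d=np.load("top0.npy");s=np.load("scene0.npy")
allm=np.ones(d.shape,bool)
def rect(n,P):
    c,wh,a=cv2.minAreaRect((P[:,:2]*1000).astype(np.float32));print(n,len(P),np.round(c,1),np.round(wh,1),round(a,1),P[:,2].mean().round(4))
for cam,dd in(("top",d),("scene",s)):
    P=pts(cam,allm,dd)
    B=P[(abs(P[:,0]-.465)<.08)&(abs(P[:,1]-.085)<.08)]
    rect(cam+" bat>40",B[B[:,2]>.04]);rect(" block",B[(B[:,2]>.044)&(B[:,2]<.055)]);rect(" shoe",B[B[:,2]>.061])
    C=P[(abs(P[:,0]-.51)<.12)&(abs(P[:,1]+.25)<.12)]
    rect(" ch>35",C[C[:,2]>.035]);rect(" rails",C[C[:,2]>.051])
    rect(" deck",C[(C[:,2]>.040)&(C[:,2]<.048)])
t=cv2.imread("pics/top0.png");q=cv2.imread("pics/scene0.png")
a=cv2.resize(t[195:305,145:245],None,fx=4,fy=4,interpolation=cv2.INTER_CUBIC)
b=cv2.resize(t[195:305,285:385],None,fx=4,fy=4,interpolation=cv2.INTER_CUBIC)
cv2.imwrite("pics/a.png",np.hstack([a,b]))
cv2.imwrite("pics/b.png",cv2.resize(q[130:340,130:350],None,fx=2.8,fy=2.8,interpolation=cv2.INTER_CUBIC))
```

```text
top bat>40 1364 [463.8  87.6] [ 60.3 100.7] 18.8 0.0576
 block 572 [463.8  88.1] [60.  99.8] 18.9 0.049
 shoe 671 [462.   93.1] [46.2 70.6] 18.9 0.0652
 ch>35 3342 [ 513.3 -249.9] [ 94.4 166.1] 50.6 0.0466
 rails 1039 [ 522.6 -257.8] [ 74.5 130.2] 50.8 0.0561
 deck 1814 [ 513.2 -249.9] [ 90.2 162.2] 50.5 0.0432
scene bat>40 897 [461.5  85.5] [60.7 99.4] 18.8 0.0578
 block 371 [461.2  85.8] [59.8 99.4] 19.9 0.0498
 shoe 429 [459.3  92.8] [46.6 74.7] 19.9 0.0661
 ch>35 3743 [ 511.3 -251.5] [ 94.7 167. ] 50.7 0.0478
 rails 1229 [ 520.9 -258.6] [ 74.8 129.3] 50.9 0.0571
 deck 2097 [ 511.2 -251. ] [ 92.  162.3] 50.8 0.044
```

View pics/a.png

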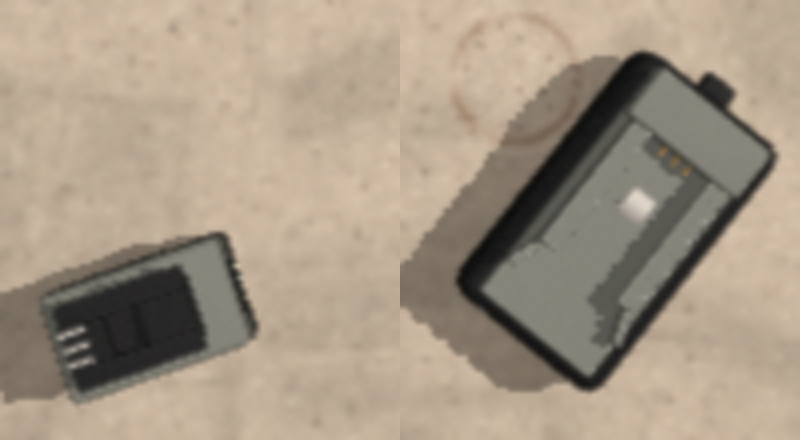

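View pics/b.png

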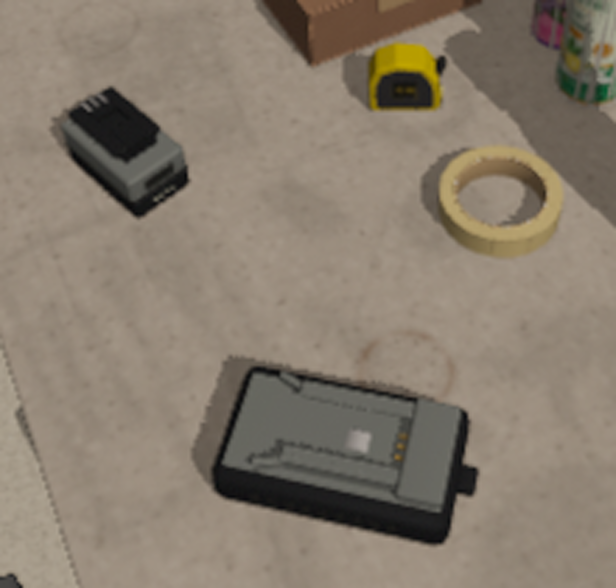

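The top view shows the battery's nose (contacts, crop 70,345) pointing left. That is world +y at a heading of about 109°, with its centre at about (463, 87) mm. The charger stop and contacts (crop 670,165) are up and to the right, so the charger yaw is about -39.3° with its centre at (512, -250). The heights and sizes agree with the given ones. I'll grip near the tail first.

```bash
cat >> h.py <<'E'
from scipy.spatial.transform import Rotation as R
def go(gx,gy,gz,yaw):
    "shift (mm) and spin (deg) to bring the grasp point to gx,gy,gz (mm), tool x at yaw (deg)"
    o=r.observe();M=R.from_quat(o["ee_rot"]).as_matrix();p=np.array(o["position"])*1000
    cur=np.degrees(np.arctan2(M[1,0],M[0,0]))
    s=M.T@(np.array([gx,gy,gz+6])-p)
    print("shift",s.round(1),"spin",round((cur-yaw+180)%360-180,1),"| t",round(o["clock"],1),"grasp",(p-[0,0,6]).round(1),"yaw",cur.round(1))
def along(c,h,a):
    t=np.radians(h);return c[0]+a*np.cos(t),c[1]+a*np.sin(t)
BAT=(462.8,87.);H=109.
CH=(512.3,-250.5);HC=-39.3
E
python3 -c "
from h import *
x,y=along(BAT,H,-35);print(x,y);go(x,y,110,H)"
```

```text
474.1948854060005 53.90684985402391
shift [ 457.8 -415.   147.8] spin -86.1 | t 0.5 grasp [ 214.1 -506.6  257.7] yaw 22.9
```

Request:
step_arm --motion '[{"claw": 1, "x": 230, "y": -208, "z": 40, "spin": -43}, {"claw": 1, "x": 230, "y": -208, "z": 40, "spin": -43}, {"claw": 1, "x": 230, "y": -208, "z": 40, "spin": -43}, {"claw": 1, "x": 230, "y": -208, "z": 40, "spin": -43}, {"claw": 1, "x": 230, "y": -208, "z": 40, "spin": -43}, {"claw": 1, "x": 458, "y": -415, "z": 140, "spin": -86}, {"claw": 1, "x": 458, "y": -415, "z": 140, "spin": -86}, {"claw": 1, "x": 458, "y": -415, "z": 140, "spin": -86}, {"claw": 1, "x": 458, "y": -415, "z": 140, "spin": -86}, {"claw": 1, "x": 458, "y": -415, "z": 140, "spin": -86}]'

```text
clock: 1.5
position: [0.4203, -0.0623, 0.1615]
ee_rot: [0.579, 0.815, 0.0, 0.001]
ft_force: [0.8, -0.4, 0.4]
opening: 0.0884
gripper_force: 0.0
```

```bash
python3 -c "
from h import *
x,y=along(BAT,H,-35);go(x,y,110,H)"
```

```text
shift [92.  89.1 45.5] spin 0.2 | t 1.5 grasp [420.3 -62.3 155.5] yaw 109.2
```

Request:
step_arm --motion '[{"claw": 1}, {"claw": 1}, {"claw": 1}]'

```text
invalid input at $.motion[0]: expected keys claw, x, y, z, spin
```

```bash
python3 -c "
from h import *
x,y=along(BAT,H,-35);go(x,y,110,H)"
```

```text
shift [92.  89.1 45.5] spin 0.2 | t 1.5 grasp [420.3 -62.3 155.5] yaw 109.2
```

Request:
step_arm --motion '[{"claw": 1, "x": 0, "y": 0, "z": 0, "spin": 0}, {"claw": 1, "x": 0, "y": 0, "z": 0, "spin": 0}]'

```text
clock: 1.7
position: [0.4199, -0.0633, 0.1616]
ee_rot: [0.581, 0.814, -0.0, -0.0]
ft_force: [-0.4, -0.8, -0.1]
opening: 0.0883
gripper_force: 0.0
```

```bash
python3 -c "
from h import *
x,y=along(BAT,H,-35);go(x,y,110,H)"
```

```text
shift [93.2 89.5 45.6] spin -0.0 | t 1.7 grasp [419.9 -63.3 155.6] yaw 109.0
```

Request:
step_arm --motion '[{"claw": 1, "x": 47, "y": 45, "z": 20, "spin": 0}, {"claw": 1, "x": 93, "y": 89.5, "z": 40, "spin": 0}, {"claw": 1, "x": 93, "y": 89.5, "z": 60, "spin": 0}, {"claw": 1, "x": 93, "y": 89.5, "z": 85, "spin": 0}, {"claw": 1, "x": 93, "y": 89.5, "z": 105, "spin": 0}, {"claw": 1, "x": 93, "y": 89.5, "z": 120, "spin": 0}, {"claw": 1, "x": 93, "y": 89.5, "z": 130, "spin": 0}, {"claw": 1, "x": 93, "y": 89.5, "z": 130, "spin": 0}]'

```text
clock: 2.5
position: [0.4743, 0.0516, 0.0312]
ee_rot: [0.583, 0.813, -0.0, -0.001]
ft_force: [0.1, -0.1, -0.5]
opening: 0.0881
gripper_force: 0.0
```

Request:
step_arm --motion '[{"claw": 0.1, "x": 0, "y": 0, "z": 0, "spin": 0}, {"claw": 0.1, "x": 0, "y": 0, "z": 0, "spin": 0}, {"claw": 0.1, "x": 0, "y": 0, "z": 0, "spin": 0}, {"claw": 0.1, "x": 0, "y": 0, "z": 0, "spin": 0}, {"claw": 0.1, "x": 0, "y": 0, "z": 0, "spin": 0}, {"claw": 0.1, "x": 0, "y": 0, "z": 0, "spin": 0}]' --newtons 10

```text
clock: 3.1
position: [0.4748, 0.0527, 0.0323]
ee_rot: [0.582, 0.813, 0.0, 0.001]
ft_force: [1.0, -1.0, 5.5]
opening: 0.06
gripper_force: 10.0
```

```bash
python3 -c "
from h import *
x,y=along(BAT,H,-35);go(x,y,25,H)
for a in range(10,101,10):
    t=np.radians(a);print(a,(-85*np.cos(t)+25*np.sin(t)+85).round(1),(-(25*np.cos(t)+85*np.sin(t)-25)).round(1))"
```

```text
shift [ 1.3 -0.2  1.3] spin -0.1 | t 3.1 grasp [474.8  52.7  26.3] yaw 108.9
10 5.6 -14.4
20 13.7 -27.6
30 23.9 -39.2
40 36.0 -48.8
50 49.5 -56.2
60 64.2 -61.1
70 79.4 -63.4
80 94.9 -63.0
90 110.0 -60.0
100 124.4 -54.4
```

Request:
step_arm --motion '[{"claw": 0.1, "x": 2.5, "y": 0, "z": -7, "spin": 0}, {"claw": 0.1, "x": 5.6, "y": 0, "z": -14.4, "spin": 0}, {"claw": 0.1, "x": 9.5, "y": 0, "z": -21, "spin": 0}, {"claw": 0.1, "x": 13.7, "y": 0, "z": -27.6, "spin": 0}, {"claw": 0.1, "x": 18.7, "y": 0, "z": -33.5, "spin": 0}, {"claw": 0.1, "x": 24, "y": 0, "z": -39.2, "spin": 0}, {"claw": 0.1, "x": 30, "y": 0, "z": -44, "spin": 0}, {"claw": 0.1, "x": 36, "y": 0, "z": -48.8, "spin": 0}, {"claw": 0.1, "x": 43, "y": 0, "z": -52.5, "spin": 0}, {"claw": 0.1, "x": 49.5, "y": 0, "z": -56.2, "spin": 0}]'

```text
clock: 4.1
position: [0.4588, 0.0998, 0.0888]
ee_rot: [0.582, 0.813, 0.0, 0.001]
ft_force: [0.7, -5.7, 4.6]
opening: 0.0598
gripper_force: 10.0
```

Run:
```python
from h import *
p,d=r.grab_frame("scene");t,_=r.grab_frame("top")
cv2.imwrite("pics/c.png",np.hstack([cv2.resize(p[110:230,110:230],None,fx=3.3,fy=3.3),cv2.resize(t[190:310,110:230],None,fx=3.3,fy=3.3)]))
```

```text
(no output)
```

View pics/c.png

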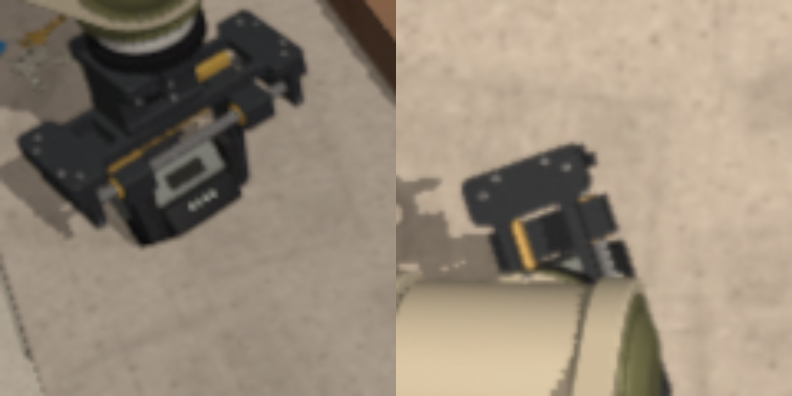

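Request:
step_arm --motion '[{"claw": 0.1, "x": 7, "y": 0, "z": -3.5, "spin": 0}, {"claw": 0.1, "x": 14.7, "y": 0, "z": -6, "spin": 0}, {"claw": 0.1, "x": 22, "y": 0, "z": -7.5, "spin": 0}, {"claw": 0.1, "x": 30, "y": 0, "z": -8.2, "spin": 0}, {"claw": 0.1, "x": 38, "y": 0, "z": -8.4, "spin": 0}, {"claw": 0.1, "x": 45.5, "y": 0, "z": -7.8, "spin": 0}, {"claw": 0.1, "x": 53, "y": 0, "z": -6.6, "spin": 0}, {"claw": 0.1, "x": 60, "y": 0, "z": -4.8, "spin": 0}, {"claw": 0.1, "x": 60, "y": 0, "z": -4.8, "spin": 0}, {"claw": 0.1, "x": 60, "y": 0, "z": -4.8, "spin": 0}]'

```text
clock: 5.2
position: [0.4389, 0.1575, 0.0935]
ee_rot: [0.582, 0.813, 0.001, -0.0]
ft_force: [-1.3, 4.3, 11.6]
opening: 0.0598
gripper_force: 10.0
```

Run:
```python
from h import *
print(r.observe()["ft_force"],r.observe()["position"])
p,d=r.grab_frame("scene");t,_=r.grab_frame("top")
cv2.imwrite("pics/d.png",np.hstack([cv2.resize(p[110:230,90:210],None,fx=3.3,fy=3.3),cv2.resize(t[190:310,90:210],None,fx=3.3,fy=3.3)]))
```

```text
[-1.34727175  4.28612049 11.60818145] [0.43888701 0.15750501 0.09345175]
```

View pics/d.png

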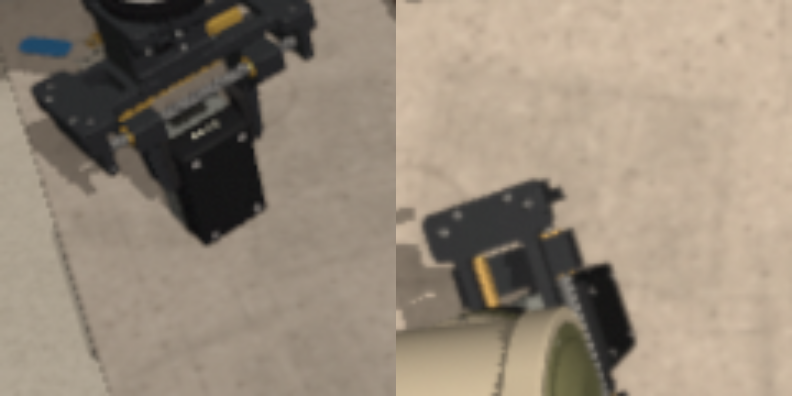

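```bash
cat >> h.py <<'E'
def state(lo,hi,h,n=0,cam="scene",tag=None,zr=(.004,.13)):
    "points of the battery in frame a=along h, c=across, z ; region given in mm relative to BAT centre"
    p,d=r.grab_frame(cam);o=r.outline_of(cam,"battery_mid")
    for q in o[:2]:
        P=pts(cam,cv2.erode(q["region"].astype(np.uint8),np.ones((3,3)))>0,d)
        t=np.radians(h);a=(P[:,0]*1000-BAT[0])*np.cos(t)+(P[:,1]*1000-BAT[1])*np.sin(t)
        c=-(P[:,0]*1000-BAT[0])*np.sin(t)+(P[:,1]*1000-BAT[1])*np.cos(t)
        print(cam,q["score"],np.array(q["box"]).round(),len(P))
        A=np.stack([a,c,P[:,2]*1000],1)
        for z in range(0,130,10):
            s=A[(A[:,2]>=z)&(A[:,2]<z+10)]
            if len(s)>4: print(z+5,len(s),"a",np.percentile(s[:,0],[2,20,50,80,98]).round(1),"c",np.percentile(s[:,1],[2,98]).round(1))
E
python3 - <<'E'
from h import *
state(0,0,109);state(0,0,109,cam="top")
E
```

```text
scene 0.83 [142. 139. 171. 184.] 800
15 56 a [58.1 59.9 60.7 61.2 67.4] c [-21.2  31.4]
25 65 a [58.1 59.6 60.6 63.4 86. ] c [-20.6  32.3]
35 71 a [57.5 58.5 59.3 60.9 89.5] c [-20.5  32.1]
45 65 a [56.  57.5 58.7 60.5 74.6] c [-21.2  32.4]
55 65 a [55.3 56.3 57.5 59.  69. ] c [-21.4  32.3]
65 65 a [55.  55.6 56.7 57.8 62.6] c [-20.9  31.9]
75 59 a [53.6 54.9 55.6 56.6 57.7] c [-22.6  30.6]
85 65 a [52.6 53.8 54.9 55.8 57.3] c [-21.4  30.1]
95 108 a [52.3 53.7 55.2 62.4 78.8] c [-21.9  30.7]
105 177 a [54.6 61.4 70.4 81.9 87.5] c [-20.9  26.9]
scene 0.27 [200. 262. 298. 326.] 4021
15 33 a [-415.7 -398.2 -374.7 -330.  -308.2] c [ 69.1 135.8]
25 230 a [-425.5 -413.  -384.6 -330.  -298.8] c [ 11.6 141.9]
35 443 a [-425.1 -409.4 -376.9 -322.3 -286.1] c [  1.3 141.2]
45 2088 a [-412.7 -360.9 -323.8 -290.  -261.1] c [ 19.9 130.9]
55 1191 a [-412.  -393.2 -372.2 -330.7 -290.3] c [  4.1 110.2]
65 36 a [-385.4 -370.4 -349.7 -336.9 -302. ] c [11.9 93.4]
top 0.71 [125. 270. 163. 305.] 267
25 21 a [58.1 58.4 58.7 58.9 59. ] c [-22.1  20.6]
35 20 a [57.2 57.7 58.  58.3 58.4] c [-25.2  22.4]
45 26 a [56.4 56.8 57.2 57.4 57.7] c [-27.5  22.2]
55 20 a [55.7 56.2 56.4 56.8 57.1] c [-24.6  23.1]
65 27 a [54.7 55.2 55.5 55.7 56. ] c [-26.6  23.3]
75 26 a [54.2 54.4 54.8 55.2 55.6] c [-26.3  23.7]
85 28 a [53.4 53.6 53.9 54.3 54.8] c [-27.4  21.6]
95 84 a [52.6 53.6 54.8 56.5 58. ] c [-26.2  23.7]
105 12 a [54.  54.8 56.3 86.  89.6] c [-28.  24.]
```

Request:
step_arm --motion '[{"claw": 0.1, "x": 3, "y": 0, "z": 0, "spin": 0}, {"claw": 0.1, "x": 6, "y": 0, "z": 0.5, "spin": 0}, {"claw": 0.1, "x": 6, "y": 0, "z": 0.5, "spin": 0}, {"claw": 0.8, "x": 6, "y": 0, "z": 0.5, "spin": 0}, {"claw": 0.8, "x": 6, "y": 0, "z": 0.5, "spin": 0}, {"claw": 0.8, "x": 6, "y": 0, "z": 0.5, "spin": 0}, {"claw": 0.8, "x": 6, "y": 0, "z": 0.5, "spin": 0}]'

```text
clock: 6.2
position: [0.4369, 0.162, 0.0921]
ee_rot: [0.582, 0.813, -0.0, -0.0]
ft_force: [0.9, 0.0, 0.9]
opening: 0.0795
gripper_force: 0.0
```

Run:
```python
from h import *
state(0,0,109);go(0,0,0,109)
```

```text
scene 0.94 [137. 138. 171. 182.] 895
5 7 a [61.8 62.7 63.3 63.7 64.9] c [-15.7  25.2]
15 58 a [59.7 61.3 61.9 63.1 90. ] c [-20.  32.]
25 77 a [58.7 60.7 62.4 69.3 94.9] c [-19.9  32.6]
35 71 a [59.9 60.9 62.1 63.8 94.5] c [-20.5  32.2]
45 77 a [59.8 61.1 62.2 65.1 90. ] c [-19.3  32.6]
55 76 a [60.  61.1 62.2 63.9 85.5] c [-20.9  32.3]
65 76 a [59.7 61.1 62.3 64.2 86.8] c [-21.3  32.2]
75 80 a [58.8 61.2 62.4 64.1 87.9] c [-21.1  32.3]
85 77 a [59.9 61.1 62.3 64.5 87.5] c [-20.7  32.4]
95 163 a [59.9 61.7 65.1 84.8 91.8] c [-20.5  31.8]
105 133 a [62.2 69.  77.1 88.8 94.6] c [-18.7  28.6]
shift [ -12.2 -465.9   86.3] spin -0.2 | t 6.3 grasp [437.  162.   86.1] yaw 108.8
```

Request:
step_arm --motion '[{"claw": 0.8, "x": -3, "y": 0, "z": 5, "spin": 0}, {"claw": 0.8, "x": -6, "y": 0, "z": 11, "spin": 0}, {"claw": 0.8, "x": -6, "y": 0, "z": 11, "spin": 0}, {"claw": 0.1, "x": -6, "y": 0, "z": 11, "spin": 0}, {"claw": 0.1, "x": -6, "y": 0, "z": 11, "spin": 0}, {"claw": 0.1, "x": -6, "y": 0, "z": 11, "spin": 0}, {"claw": 0.1, "x": -6, "y": 0, "z": 11, "spin": 0}, {"claw": 0.1, "x": -6, "y": 0, "z": 11, "spin": 0}]' --newtons 10

```text
clock: 7.1
position: [0.4391, 0.1565, 0.0813]
ee_rot: [0.582, 0.813, 0.0, 0.0]
ft_force: [1.1, 0.2, 0.2]
opening: 0.0596
gripper_force: 10.0
```

```bash
python3 -c "
from h import *
go(437,162,75,109)
for a in range(95,181,5):
    t=np.radians(a);c,s=np.cos(t),np.sin(t)
    l,h=(-75*c-40*s,-40*c+75*s) if a<122 else (18.9-65*c-56*s,-56*c+65*s)
    print(a,(l+40).round(1),(75-h).round(1))"
```

```text
shift [ 5.9 -0.2  0.3] spin -0.1 | t 7.1 grasp [439.1 156.5  75.3] yaw 108.9
95 6.7 -3.2
100 13.6 -5.8
105 20.8 -7.8
110 28.1 -9.2
115 35.4 -9.9
120 42.9 -10.0
125 50.3 -10.4
130 57.8 -10.8
135 65.3 -10.6
140 72.7 -9.7
145 80.0 -8.2
150 87.2 -6.0
155 94.1 -3.2
160 100.8 0.1
165 107.2 4.1
170 113.2 8.6
175 118.8 13.5
180 123.9 19.0
```

Request:
step_arm --motion '[{"claw": 0.1, "x": 5, "y": 0, "z": -4, "spin": 0}, {"claw": 0.1, "x": 10, "y": 0, "z": -5.5, "spin": 0}, {"claw": 0.1, "x": 15, "y": 0, "z": -7.2, "spin": 0}, {"claw": 0.1, "x": 21, "y": 0, "z": -8.8, "spin": 0}, {"claw": 0.1, "x": 27, "y": 0, "z": -10, "spin": 0}, {"claw": 0.1, "x": 33, "y": 0, "z": -10.7, "spin": 0}, {"claw": 0.1, "x": 39, "y": 0, "z": -11, "spin": 0}, {"claw": 0.1, "x": 45, "y": 0, "z": -11, "spin": 0}, {"claw": 0.1, "x": 51, "y": 0, "z": -11, "spin": 0}, {"claw": 0.1, "x": 58, "y": 0, "z": -11, "spin": 0}]'

```text
clock: 8.1
position: [0.42, 0.2118, 0.0922]
ee_rot: [0.582, 0.813, -0.0, -0.0]
ft_force: [0.6, 0.0, -4.5]
opening: 0.0596
gripper_force: 10.0
```

Run:
```python
from h import *
state(0,0,109);go(437,162,75,109)
```

```text
scene 0.76 [125. 123. 156. 169.] 712
15 5 a [119.6 120.4 122.1 122.3 122.8] c [-5.9 15.6]
25 62 a [117.5 119.2 120.3 121.8 143.8] c [-19.9  32.1]
35 71 a [117.9 119.8 121.  123.  144.4] c [-20.3  32.7]
45 68 a [118.1 119.3 120.2 121.8 138.3] c [-21.8  32.6]
55 70 a [118.  119.2 120.4 121.7 126.8] c [-20.9  32.5]
65 66 a [118.1 119.4 120.4 121.4 123.3] c [-21.8  31.4]
75 66 a [118.4 119.4 120.5 121.3 123.1] c [-21.8  29.3]
85 62 a [117.  119.2 120.3 121.7 122.8] c [-21.4  27.4]
95 63 a [118.  119.  120.1 121.1 123.1] c [-21.8  28.7]
105 86 a [117.3 119.6 120.7 122.1 137.2] c [-21.5  29.6]
115 93 a [119.4 123.  127.9 134.1 138.1] c [-21.   25.1]
shift [-52.9  -0.   11.2] spin -0.1 | t 8.2 grasp [419.9 212.1  86.2] yaw 108.9
```

Request:
step_arm --motion '[{"claw": 0.1, "x": -15, "y": 0, "z": 0, "spin": 0}, {"claw": 0.1, "x": -35, "y": 0, "z": 0, "spin": 0}, {"claw": 0.1, "x": -55, "y": 0, "z": 0, "spin": 0}, {"claw": 0.1, "x": -70, "y": 0, "z": 0, "spin": 0}, {"claw": 0.1, "x": -70, "y": 0, "z": 4, "spin": 0}, {"claw": 0.1, "x": -70, "y": 0, "z": 8, "spin": 0}, {"claw": 0.1, "x": -70, "y": 0, "z": 11, "spin": 0}, {"claw": 0.1, "x": -70, "y": 0, "z": 11, "spin": 0}]'

```text
clock: 9.0
position: [0.4425, 0.1456, 0.081]
ee_rot: [0.581, 0.814, -0.0, -0.0]
ft_force: [0.9, -0.2, -5.1]
opening: 0.0599
gripper_force: 10.0
```

Run:
```python
from h import *
go(437,162,75,109)
print(r.observe()["ft_force"])
m=np.zeros((384,512),bool)
d=np.load("scene0.npy")
for v in(161,200,240):
  for u in(90,95,110,115,120,130):
    m[:]=0;m[v,u]=1;print(v,u,pts("scene",m,d).round(3))
```

```text
shift [17.3  0.1 -0. ] spin -0.1 | t 9.0 grasp [442.5 145.6  75. ] yaw 108.9
[ 0.89277752 -0.15512765 -5.12008229]
161 90 [[ 0.177  1.371 -0.904]]
161 95 [[ 0.204  1.366 -0.911]]
161 110 [[0.336 0.273 0.   ]]
161 115 [[0.348 0.266 0.001]]
161 120 [[0.361 0.258 0.003]]
161 130 [[ 0.385  0.249 -0.001]]
200 90 [[ 0.288 -0.008  0.166]]
200 95 [[0.295 0.004 0.15 ]]
200 110 [[ 0.22   1.017 -0.909]]
200 115 [[0.318 0.128 0.002]]
200 120 [[0.329 0.123 0.001]]
200 130 [[ 0.351  0.114 -0.   ]]
240 90 [[ 0.071  0.798 -0.91 ]]
240 95 [[ 0.095  0.781 -0.904]]
240 110 [[ 0.163  0.753 -0.911]]
240 115 [[ 0.186  0.74  -0.909]]
240 120 [[ 0.209  0.73  -0.911]]
240 130 [[ 0.323 -0.004  0.001]]
```

Request:
step_arm --motion '[{"claw": 0.1, "x": 0, "y": 0, "z": 1, "spin": 0}, {"claw": 0.1, "x": 0, "y": 0, "z": 1.5, "spin": 0}, {"claw": 0.8, "x": 0, "y": 0, "z": 1.5, "spin": 0}, {"claw": 0.8, "x": 0, "y": 0, "z": 1.5, "spin": 0}, {"claw": 0.8, "x": 0, "y": 0, "z": 1.5, "spin": 0}, {"claw": 0.8, "x": 0, "y": 0, "z": -20, "spin": 0}, {"claw": 0.8, "x": 0, "y": 0, "z": -50, "spin": 0}, {"claw": 0.8, "x": -25, "y": 0, "z": -55, "spin": 0}, {"claw": -1, "x": -50, "y": 0, "z": -55, "spin": 0}, {"claw": -1, "x": -50, "y": 0, "z": -55, "spin": 0}]'

```text
clock: 10.0
position: [0.46, 0.0961, 0.1365]
ee_rot: [0.583, 0.813, 0.0, 0.001]
ft_force: [-0.0, 0.3, 0.2]
opening: 0.0656
gripper_force: 0.0
```

Run:
```python
from h import *
state(0,0,109)
x,y=along(BAT,H,28);go(x,y,104,109)
```

```text
scene 0.75 [136. 140. 172. 190.] 627
5 7 a [50.2 50.7 51.3 51.9 52.6] c [-19.3  23.1]
15 55 a [48.5 49.2 50.4 51.6 65.7] c [-19.9  32.1]
25 75 a [47.4 49.3 50.3 53.6 81.4] c [-20.1  33. ]
35 76 a [47.9 49.4 50.5 53.2 81.6] c [-21.5  32.8]
45 78 a [47.5 49.5 50.6 52.6 80. ] c [-20.6  32.7]
55 71 a [48.  49.4 50.5 56.1 83.9] c [-20.1  32.9]
65 55 a [48.  49.3 50.6 62.4 84.6] c [-21.6  32.9]
75 53 a [48.5 49.8 50.5 52.1 84.9] c [-22.   32.5]
85 44 a [47.6 49.  50.5 51.9 84.9] c [-21.5  32.6]
95 61 a [47.8 49.6 50.6 56.5 73.5] c [-23.  10.]
105 52 a [49.5 53.  59.2 66.3 69. ] c [-21.1   5.8]
shift [16.4  0.2 26. ] spin -0.2 | t 10.1 grasp [458.8  97.8 130. ] yaw 108.8
```

Request:
step_arm --motion '[{"claw": -1, "x": 8, "y": 0, "z": 8, "spin": 0}, {"claw": -1, "x": 16, "y": 0, "z": 26, "spin": 0}, {"claw": -1, "x": 16, "y": 0, "z": 26, "spin": 0}, {"claw": -1, "x": 20, "y": 0, "z": 26, "spin": 0}, {"claw": -1, "x": 25, "y": 0, "z": 26, "spin": 0}, {"claw": -1, "x": 30, "y": 0, "z": 26, "spin": 0}, {"claw": -1, "x": 35, "y": 0, "z": 26, "spin": 0}, {"claw": -1, "x": 40, "y": 0, "z": 26, "spin": 0}, {"claw": -1, "x": 45, "y": 0, "z": 26, "spin": 0}, {"claw": -1, "x": 50, "y": 0, "z": 26, "spin": 0}]'

```text
clock: 11.1
position: [0.4427, 0.1455, 0.1103]
ee_rot: [0.582, 0.813, 0.0, 0.0]
ft_force: [1.1, -1.4, 1.2]
opening: 0.0005
gripper_force: 0.4
```

Run:
```python
from h import *
state(0,0,109)
x,y=along(BAT,H,28);go(x,y,104,109)
```

```text
scene 0.94 [132. 144. 171. 184.] 634
15 6 a [54.4 54.8 55.5 66.4 78.3] c [-11.6  31.9]
25 82 a [52.2 54.1 56.  58.1 85.7] c [-20.5  32.6]
35 97 a [54.4 56.7 58.9 60.9 87.8] c [-21.   32.7]
45 95 a [57.8 59.8 61.4 63.9 92.1] c [-20.8  32.8]
55 97 a [59.8 62.1 63.8 66.5 93.1] c [-21.6  32.8]
65 89 a [63.6 65.2 66.7 69.3 95.8] c [-20.7  32.8]
75 47 a [65.7 68.1 70.3 85.7 99. ] c [-21.8  32.9]
85 44 a [ 68.9  71.   73.8  86.7 103.2] c [17.  32.6]
95 37 a [ 72.8  75.1  77.5  84.8 102. ] c [19.5 32.8]
105 38 a [75.6 78.7 81.6 87.2 92.7] c [19.5 32.3]
shift [-34.1   0.2   0.1] spin -0.1 | t 11.2 grasp [442.4 145.7 104.2] yaw 108.9
```

Request:
step_arm --motion '[{"claw": -1, "x": 5, "y": 0, "z": 0, "spin": 0}, {"claw": -1, "x": 10, "y": 0, "z": 0, "spin": 0}, {"claw": -1, "x": 15, "y": 0, "z": 0, "spin": 0}, {"claw": -1, "x": 20, "y": 0, "z": 0, "spin": 0}, {"claw": -1, "x": 24, "y": 0, "z": 0, "spin": 0}, {"claw": -1, "x": 28, "y": 0, "z": 0, "spin": 0}, {"claw": -1, "x": 32, "y": 0, "z": 0, "spin": 0}, {"claw": -1, "x": 36, "y": 0, "z": 0, "spin": 0}, {"claw": -1, "x": 40, "y": 0, "z": 0, "spin": 0}, {"claw": -1, "x": 44, "y": 0, "z": 0, "spin": 0}]'

```text
clock: 12.2
position: [0.4285, 0.187, 0.1103]
ee_rot: [0.582, 0.813, 0.0, -0.0]
ft_force: [-0.1, -0.5, 0.2]
opening: 0.0003
gripper_force: 0.0
```

Run:
```python
from h import *
state(0,0,109)
x,y=along(BAT,H,28);go(x,y,104,109)
```

```text
scene 0.9 [123. 137. 162. 174.] 607
35 17 a [ 79.3  80.9  83.6  95.1 103.9] c [-7.2 32.6]
45 48 a [ 73.4  75.1  76.7  84.9 110.7] c [-14.5  32.6]
55 162 a [ 74.8  78.6  82.9  88.9 119.6] c [-19.7  32.4]
65 177 a [ 86.2  92.3  97.1 103.5 145.5] c [-19.3  32.5]
75 88 a [101.4 105.3 111.6 121.  155.5] c [-15.3  32.8]
85 57 a [116.2 123.4 127.3 135.1 156.5] c [17.4 32.8]
95 53 a [131.4 135.7 139.4 143.8 148.1] c [14.9 32.5]
shift [-77.9   0.2   0.1] spin -0.1 | t 12.3 grasp [428.3 187.1 104.1] yaw 108.9
```

Request:
step_arm --motion '[{"claw": -1, "x": 3, "y": 0, "z": 0, "spin": 0}, {"claw": -1, "x": 6, "y": 0, "z": 0, "spin": 0}, {"claw": -1, "x": 0, "y": 0, "z": -30, "spin": 0}, {"claw": 1, "x": -40, "y": 0, "z": -70, "spin": 0}, {"claw": 1, "x": -80, "y": 0, "z": -80, "spin": 0}, {"claw": 1, "x": -100, "y": 0, "z": -80, "spin": 0}]'

```text
clock: 12.9
position: [0.4625, 0.0899, 0.1924]
ee_rot: [0.582, 0.813, 0.001, 0.002]
ft_force: [0.1, -0.3, 0.4]
opening: 0.0226
gripper_force: 0.0
```

Run:
```python
from h import *
state(0,0,109)
p,d=r.grab_frame("top");s,ds=r.grab_frame("scene")
for cam,dd in(("top",d),("scene",ds)):
    P=pts(cam,np.ones(d.shape,bool),dd);B=P[(abs(P[:,0]-.41)<.08)&(abs(P[:,1]-.24)<.09)&(P[:,2]>.058)&(P[:,2]<.075)]
    c,wh,a=cv2.minAreaRect((B[:,:2]*1000).astype(np.float32));print(cam,np.round(c,1),np.round(wh,1),a,B[:,2].mean())
cv2.imwrite("pics/e.png",np.hstack([cv2.resize(s[110:230,90:210],None,fx=3.3,fy=3.3),cv2.resize(p[190:310,50:170],None,fx=3.3,fy=3.3)]))
```

```text
scene 0.66 [116. 134. 160. 173.] 806
5 19 a [116.2 118.  118.5 119.5 124. ] c [-20.8  19.1]
15 6 a [108.9 109.4 110.2 111.  111.5] c [-10.8  28.2]
25 56 a [106.8 107.6 108.6 109.7 111.8] c [-19.6  29.9]
35 94 a [106.  107.7 109.7 141.5 187.4] c [-21.4  32.5]
45 94 a [107.2 108.7 110.3 135.4 184.8] c [-21.4  32.8]
55 102 a [106.2 108.1 109.5 149.8 190. ] c [-20.6  32.9]
65 434 a [107.9 116.9 138.5 161.3 190.7] c [-20.6  32.1]
top [452.5 204.5] [ 3.5 15.9] 1.3568602800369263 0.06374703656876383
scene [409.  234.6] [ 60.1 103.2] 18.857892990112305 0.06584300809010278
```

View pics/e.png

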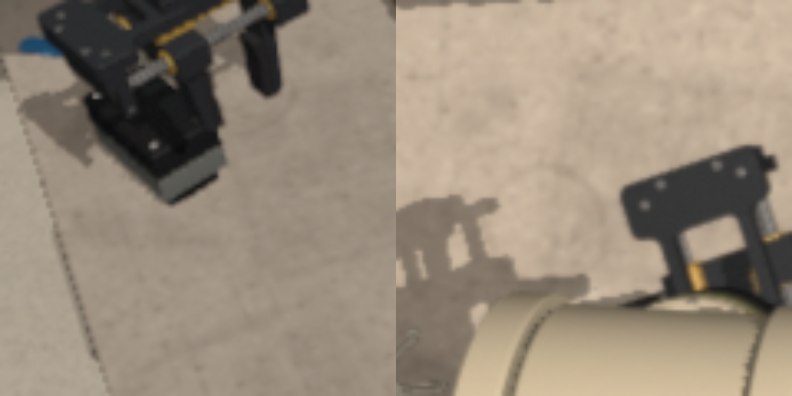

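The pack now lies on its shoe: the back is at z = 66 mm, the yaw is 18.9° and the centre is about (410, 235.6). I'll grip at the centre with the nose along -tool x.

```bash
python3 -c "
from h import *
go(410.2,235.6,47,108.9)"
```

```text
shift [151.8  -1.4 137. ] spin -0.1 | t 13.1 grasp [460.6  92.4 183.9] yaw 108.8
```

Request:
step_arm --motion '[{"claw": 1, "x": 50, "y": -0.5, "z": 10, "spin": 0}, {"claw": 1, "x": 100, "y": -1, "z": 20, "spin": 0}, {"claw": 1, "x": 140, "y": -1.4, "z": 30, "spin": 0}, {"claw": 1, "x": 152, "y": -1.4, "z": 50, "spin": 0}, {"claw": 1, "x": 152, "y": -1.4, "z": 75, "spin": 0}, {"claw": 1, "x": 152, "y": -1.4, "z": 100, "spin": 0}, {"claw": 1, "x": 152, "y": -1.4, "z": 120, "spin": 0}, {"claw": 1, "x": 152, "y": -1.4, "z": 132, "spin": 0}, {"claw": 1, "x": 152, "y": -1.4, "z": 137, "spin": 0}, {"claw": 1, "x": 152, "y": -1.4, "z": 137, "spin": 0}]'

```text
clock: 14.1
position: [0.4097, 0.2361, 0.0528]
ee_rot: [0.581, 0.814, -0.001, -0.001]
ft_force: [0.3, 0.0, -0.5]
opening: 0.0883
gripper_force: 0.0
```

Request:
step_arm --motion '[{"claw": 0.1, "x": 0, "y": 0, "z": 0, "spin": 0}, {"claw": 0.1, "x": 0, "y": 0, "z": 0, "spin": 0}, {"claw": 0.1, "x": 0, "y": 0, "z": 0, "spin": 0}, {"claw": 0.1, "x": 0, "y": 0, "z": 0, "spin": 0}, {"claw": 0.1, "x": 0, "y": 0, "z": 0, "spin": 0}, {"claw": 0.1, "x": 0, "y": 0, "z": 0, "spin": 0}, {"claw": 0.1, "x": 0, "y": 0, "z": 0, "spin": 0}]' --newtons 35

```text
clock: 14.8
position: [0.4111, 0.2357, 0.0537]
ee_rot: [0.582, 0.813, 0.001, 0.0]
ft_force: [2.3, 1.7, 5.9]
opening: 0.0598
gripper_force: 35.0
```

```bash
python3 -c "
from h import *
x,y=along(CH,HC,-90);print(x,y);go(x,y,140,140.7)"
```

```text
442.65438112461436 -193.49572146352048
shift [-416.4 -108.5  -92.5] spin -31.9 | t 14.8 grasp [411.1 235.7  47.7] yaw 108.8
```

Request:
step_arm --motion '[{"claw": 0.1, "x": 0, "y": 0, "z": -15, "spin": 0}, {"claw": 0.1, "x": 0, "y": 0, "z": -40, "spin": 0}, {"claw": 0.1, "x": -20, "y": -5, "z": -70, "spin": -2}, {"claw": 0.1, "x": -55, "y": -14, "z": -93, "spin": -6}, {"claw": 0.1, "x": -95, "y": -25, "z": -93, "spin": -10}, {"claw": 0.1, "x": -135, "y": -35, "z": -93, "spin": -14}, {"claw": 0.1, "x": -175, "y": -46, "z": -93, "spin": -18}, {"claw": 0.1, "x": -215, "y": -56, "z": -93, "spin": -22}, {"claw": 0.1, "x": -255, "y": -66, "z": -93, "spin": -26}, {"claw": 0.1, "x": -285, "y": -74, "z": -93, "spin": -29}]'

```text
clock: 15.8
position: [0.4318, -0.0601, 0.1456]
ee_rot: [0.359, 0.933, -0.0, -0.001]
ft_force: [1.1, 0.5, -4.6]
opening: 0.0599
gripper_force: 35.0
```

```bash
python3 -c "
from h import *
x,y=along(CH,HC,-120);print(x,y);go(x,y,140,140.7)"
```

```text
419.4391748328192 -174.49429528469398
shift [-67.5 -93.2  -0.5] spin -2.8 | t 15.8 grasp [431.8 -60.1 139.6] yaw 137.9
```

Request:
step_arm --motion '[{"claw": 0.1, "x": -20, "y": -28, "z": 0, "spin": -1}, {"claw": 0.1, "x": -40, "y": -56, "z": 0, "spin": -2}, {"claw": 0.1, "x": -58, "y": -80, "z": 0, "spin": -2.8}, {"claw": 0.1, "x": -67.5, "y": -93, "z": 0, "spin": -2.8}, {"claw": 0.1, "x": -67.5, "y": -93, "z": 0, "spin": -2.8}, {"claw": 0.1, "x": -67.5, "y": -93, "z": 0, "spin": -2.8}]'

```text
clock: 16.4
position: [0.4195, -0.1718, 0.1456]
ee_rot: [0.337, 0.941, 0.0, -0.001]
ft_force: [-0.2, 0.5, -4.6]
opening: 0.0594
gripper_force: 35.0
```

```bash
cat >> h.py <<'E'
def inch(cam,tag=None):
    "battery points in charger frame (mm)"
    p,d=r.grab_frame(cam)
    if tag: cv2.imwrite(tag,p)
    P=pts(cam,np.ones(d.shape,bool),d)*1000
    t=np.radians(HC);dx,dy=P[:,0]-CH[0],P[:,1]-CH[1]
    return np.stack([dx*np.cos(t)+dy*np.sin(t),-dx*np.sin(t)+dy*np.cos(t),P[:,2]],1),p
E
python3 - <<'E'
from h import *
x,y=along(CH,HC,-120);go(x,y,140,140.7)
for cam in("scene","top"):
    A,p=inch(cam)
    o=r.outline_of(cam,"battery_mid")
    for q in o[:1]:
        B=A[(cv2.erode(q["region"].astype(np.uint8),np.ones((2,2)))>0).ravel()] if len(A)==384*512 else None
        if B is None: print("len",len(A));continue
        print(cam,q["score"],q["box"])
        for z in range(80,175,8):
            s=B[(B[:,2]>=z)&(B[:,2]<z+8)]
            if len(s)>4:print(z,len(s),"x",np.percentile(s[:,0],[2,50,98]).round(1),"y",np.percentile(s[:,1],[2,50,98]).round(1))
    cv2.imwrite(f"pics/f_{cam}.png",p)
s=cv2.imread("pics/f_scene.png");t=cv2.imread("pics/f_top.png")
cv2.imwrite("pics/f.png",np.hstack([cv2.resize(s[200:340,150:300],None,fx=2.6,fy=2.6),cv2.resize(t[190:330,240:390],None,fx=2.6,fy=2.6)]))
E
```

```text
shift [-1.7 -2.2 -0.4] spin -0.1 | t 16.4 grasp [ 419.5 -171.8  139.6] yaw 140.6
len 195826
len 195810
```

View pics/f.png

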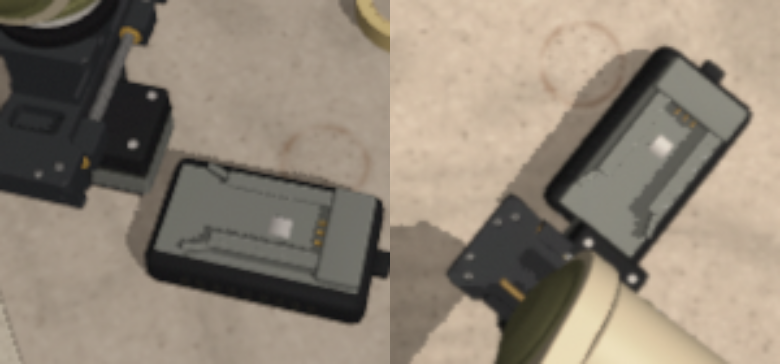

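The pack is held level, shoe down and in line with the rails. I'll measure its nose relative to the charger in the same camera.

Run:
```python
from h import *
for cam in("scene","top"):
    A,p=inch(cam)
    B=A[(A[:,0]>-115)&(A[:,0]<-50)&(abs(A[:,1])<45)&(A[:,2]>85)]
    for z in range(84,172,6):
        s=B[(B[:,2]>=z)&(B[:,2]<z+6)]
        if len(s)>4:print(cam,z,len(s),"x",np.percentile(s[:,0],[2,50,98]).round(1),"y",np.percentile(s[:,1],[2,50,98]).round(1))
    T=B[(B[:,2]>150)&(B[:,2]<166)]
    if len(T)>20:
        k=np.polyfit(T[:,0],T[:,2],1);print("pitch deg",np.degrees(np.arctan(k[0])).round(2),"z@-80",np.polyval(k,-80).round(1))
        for x in range(-110,-66,8):
            s=T[(T[:,0]>=x)&(T[:,0]<x+8)]
            if len(s)>4:print("top face x",x,"y",s[:,1].min().round(1),s[:,1].max().round(1),len(s))
    C=A[(A[:,0]>-30)&(A[:,0]<40)&(abs(A[:,1])<60)&(A[:,2]>53)&(A[:,2]<70)]
    print("rails y",np.percentile(C[:,1],[1,99]).round(1))
    D=A[(A[:,0]>-60)&(A[:,0]<70)&(abs(A[:,1])<60)&(A[:,2]>40)&(A[:,2]<47)];print("deck y",np.percentile(D[:,1],[1,99]).round(1),D[:,2].mean())
```

```text
scene 96 15 x [-111.8  -99.4  -84. ] y [-22.3 -21.5 -20.6]
scene 108 11 x [-111.9 -100.   -73.4] y [-28.6 -27.2  14.3]
scene 114 60 x [-112.6  -78.5  -72.7] y [-29.1 -27.7  24.7]
scene 120 57 x [-113.7  -81.5  -73. ] y [-32.8 -27.8  22.2]
scene 126 72 x [-113.6  -81.   -72.8] y [-38.4 -27.8  21. ]
scene 132 73 x [-112.1  -78.5  -72.8] y [-41.  -27.2  25.6]
scene 138 52 x [-112.2  -80.3  -72.7] y [-40.  -27.2  43.5]
scene 144 67 x [-113.2  -76.8  -72.7] y [-41.5 -27.1  40.4]
scene 150 69 x [-112.8  -76.1  -72.7] y [-29.2 -20.8  41.1]
scene 156 557 x [-109.4  -89.5  -73.8] y [-27.2   1.8  28.4]
pitch deg -2.12 z@-80 158.0
top face x -110 y -12.6 30.6 82
top face x -102 y -29.1 29.4 134
top face x -94 y -29.2 30.7 137
top face x -86 y -28.8 30.1 139
top face x -78 y -28.9 29.6 123
rails y [-31.9  30.8]
deck y [-45.4  43.4] 44.01306294760022
top 108 5 x [-84.4 -79.1 -72.5] y [29.1 31.6 32.1]
top 114 5 x [-88.4 -83.2 -72.4] y [-15.5  32.2  32.3]
top 120 8 x [-89.6 -76.3 -71.9] y [-17.6  31.8  32.6]
top 126 9 x [-87.8 -76.2 -72. ] y [-3.7 31.8 32.3]
top 132 7 x [-85.3 -77.6 -72.3] y [29.  31.7 32.5]
top 138 6 x [-86.5 -80.1 -72.1] y [10.7 32.1 32.9]
top 144 8 x [-87.8 -78.1 -71.9] y [-15.8  31.9  32.6]
top 150 51 x [-88.8 -76.4 -72.1] y [-27.2  10.   32.3]
top 156 232 x [-94.9 -80.6 -72.9] y [-25.3   3.6  30.2]
pitch deg -4.55 z@-80 157.4
top face x -94 y -26.8 32.4 37
top face x -86 y -27.7 32.3 131
top face x -78 y -27.2 32.0 109
rails y [-30.2  32. ]
deck y [-42.   43.8] 43.19169232620696
```

Request:
step_arm --motion '[{"claw": 0.1, "x": 0, "y": -1.4, "z": 10, "spin": 0}, {"claw": 0.1, "x": 0, "y": -1.4, "z": 25, "spin": 0}, {"claw": 0.1, "x": 0, "y": -1.4, "z": 35, "spin": 0}, {"claw": 0.1, "x": 0, "y": -1.4, "z": 40, "spin": 0}, {"claw": 0.1, "x": 0, "y": -1.4, "z": 40, "spin": 0}, {"claw": 0.1, "x": 0, "y": -1.4, "z": 40, "spin": 0}]'

```text
clock: 17.3
position: [0.4195, -0.1736, 0.1064]
ee_rot: [0.337, 0.942, -0.0, 0.0]
ft_force: [0.7, -0.4, -4.4]
opening: 0.0595
gripper_force: 35.0
```

```bash
cat >> h.py <<'E'
def nose(x0=-115,x1=-50,zt=118):
    for cam in("scene","top"):
        A,p=inch(cam)
        T=A[(A[:,0]>x0)&(A[:,0]<x1)&(abs(A[:,1])<22)&(abs(A[:,2]-zt)<5)]
        e=T[:,0].max()
        for lo,hi in((-40,-30),(-30,-20),(-20,-12),(-12,-3)):
            s=T[(T[:,0]-e>lo)&(T[:,0]-e<hi)]
            if len(s)>5:print(cam,"dx",lo,"z",np.median(s[:,2]).round(2),len(s))
        N=A[(A[:,0]>e-10)&(A[:,0]<e+5)&(abs(A[:,1])<40)&(A[:,2]<zt-8)&(A[:,2]>zt-45)]
        W=A[(A[:,0]>e-22)&(A[:,0]<e-3)&(abs(A[:,1])<45)&(abs(A[:,2]-zt)<4)]
        C=A[(A[:,0]>20)&(A[:,0]<40)&(abs(A[:,1])<60)&(A[:,2]>53)&(A[:,2]<62)]
        print(cam,"nose x",np.percentile(T[:,0],99).round(1),"y",np.percentile(W[:,1],[1,99]).round(1),np.percentile(W[:,1],[1,99]).mean().round(1),"rails",np.percentile(C[:,1],[1,99]).round(1),np.percentile(C[:,1],[1,99]).mean().round(1))
E
python3 - <<'E'
from h import *
x,y=along(CH,HC,-120);go(x,y,100,140.7)
nose()
E
```

```text
shift [-0.6 -0.7  0.4] spin -0.0 | t 17.3 grasp [ 419.5 -173.6  100.4] yaw 140.7
scene dx -40 z 119.4 57
scene dx -30 z 119.44 111
scene dx -20 z 119.48 88
scene dx -12 z 119.6 104
scene nose x -72.1 y [-30.7  27.5] -1.6 rails [-31.5  30.7] -0.4
top dx -20 z 118.59 18
top dx -12 z 118.43 105
top nose x -71.3 y [-28.3  30. ] 0.8 rails [-30.8  31.8] 0.5
```

Request:
step_arm --motion '[{"claw": 0.1, "x": -12, "y": 0.3, "z": 0, "spin": 0}, {"claw": 0.1, "x": -25, "y": 0.3, "z": 0, "spin": 0}, {"claw": 0.1, "x": -25, "y": 0.3, "z": 3, "spin": 0}, {"claw": 0.1, "x": -25, "y": 0.3, "z": 6, "spin": 0}, {"claw": 0.1, "x": -25, "y": 0.3, "z": 8.3, "spin": 0}, {"claw": 0.1, "x": -25, "y": 0.3, "z": 8.3, "spin": 0}, {"claw": 0.1, "x": -25, "y": 0.3, "z": 8.3, "spin": 0}]'

```text
clock: 18.1
position: [0.4386, -0.1889, 0.0979]
ee_rot: [0.337, 0.942, 0.0, -0.0]
ft_force: [0.1, -0.3, -3.9]
opening: 0.0596
gripper_force: 35.0
```

Run:
```python
from h import *
x,y=along(CH,HC,-96);go(x,y,91,140.7);print(r.observe()["ft_force"])
nose(-90,-30,110)
```

```text
shift [-0.1 -1.   0.9] spin -0.0 | t 18.1 grasp [ 438.6 -188.9   91.9] yaw 140.7
[ 0.08182454 -0.3161319  -3.90077884]
scene dx -40 z 110.95 42
scene dx -30 z 111.12 102
scene dx -20 z 111.03 89
scene dx -12 z 110.98 104
scene nose x -47.9 y [-30.   27.7] -1.1 rails [-31.7  30.9] -0.4
top dx -12 z 109.97 21
top nose x -46.7 y [-26.9  29.5] 1.3 rails [-30.   31.9] 0.9
```

Request:
step_arm --motion '[{"claw": 0.1, "x": -5, "y": 0, "z": 0, "spin": 0}, {"claw": 0.1, "x": -10, "y": 0, "z": 0, "spin": 0}, {"claw": 0.1, "x": -15, "y": 0, "z": 0, "spin": 0}, {"claw": 0.1, "x": -20, "y": 0, "z": 0, "spin": 0}, {"claw": 0.1, "x": -25, "y": 0, "z": 0, "spin": 0}, {"claw": 0.1, "x": -30, "y": 0, "z": 0, "spin": 0}, {"claw": 0.1, "x": -35, "y": 0, "z": 0, "spin": 0}, {"claw": 0.1, "x": -40, "y": 0, "z": 0, "spin": 0}, {"claw": 0.1, "x": -45, "y": 0, "z": 0, "spin": 0}, {"claw": 0.1, "x": -50, "y": 0, "z": 0, "spin": 0}]'

```text
clock: 19.2
position: [0.4778, -0.221, 0.0979]
ee_rot: [0.337, 0.942, 0.0, -0.0]
ft_force: [0.5, 0.6, -4.1]
opening: 0.0598
gripper_force: 35.0
```

Run:
```python
from h import *
x,y=along(CH,HC,5);go(x,y,91,140.7);print(r.observe()["ft_force"])
nose(-50,25,110)
```

```text
shift [-50.4  -0.9   0.9] spin -0.0 | t 19.2 grasp [ 477.8 -221.    91.9] yaw 140.7
[ 0.53131246  0.57745738 -4.05614732]
scene dx -40 z 111.22 12
scene dx -30 z 110.92 96
scene dx -20 z 110.93 94
scene dx -12 z 111.06 106
scene nose x 2.8 y [-29.8  27.8] -1.0 rails [-31.6  30.7] -0.5Traceback (most recent call last):
  File "<stdin>", line 3, in <module>
  File "h.py", line 42, in nose
    e=T[:,0].max()
    return umr_maximum(a, axis, None, out, keepdims, initial, where)
ValueError: zero-size array to reduction operation maximum which has no identity
```

Request:
step_arm --motion '[{"claw": 0.1, "x": -5, "y": 0, "z": 0, "spin": 0}, {"claw": 0.1, "x": -10, "y": 0, "z": 0, "spin": 0}, {"claw": 0.1, "x": -15, "y": 0, "z": 0, "spin": 0}, {"claw": 0.1, "x": -20, "y": 0, "z": 0, "spin": 0}, {"claw": 0.1, "x": -25, "y": 0, "z": 0, "spin": 0}, {"claw": 0.1, "x": -30, "y": 0, "z": 0, "spin": 0}, {"claw": 0.1, "x": -35, "y": 0, "z": 0, "spin": 0}, {"claw": 0.1, "x": -40, "y": 0, "z": 0, "spin": 0}, {"claw": 0.1, "x": -44, "y": 0, "z": 0, "spin": 0}, {"claw": 0.1, "x": -47, "y": 0, "z": 0, "spin": 0}]'

```text
clock: 20.3
position: [0.5143, -0.2511, 0.098]
ee_rot: [0.337, 0.942, -0.0, 0.0]
ft_force: [-0.1, -0.3, -2.3]
opening: 0.0599
gripper_force: 35.0
```

Request:
step_arm --motion '[{"claw": 0.1, "x": -1, "y": 0, "z": 0, "spin": 0}, {"claw": 0.1, "x": -2, "y": 0, "z": 0, "spin": 0}, {"claw": 0.1, "x": -3, "y": 0, "z": 0, "spin": 0}, {"claw": 0.1, "x": -3, "y": 0, "z": 0, "spin": 0}]'

```text
clock: 20.7
position: [0.5161, -0.2525, 0.0977]
ee_rot: [0.337, 0.942, 0.0, -0.0]
ft_force: [0.2, -1.1, -4.2]
opening: 0.0598
gripper_force: 35.0
```

Run:
```python
from h import *
x,y=along(CH,HC,5);go(x,y,91,140.7);print(r.observe()["ft_force"])
try: nose(0,80,110)
except Exception as e: print(e)
```

```text
shift [-0.8 -0.9  0.7] spin -0.0 | t 20.7 grasp [ 516.1 -252.5   91.7] yaw 140.7
[ 0.17141441 -1.07389851 -4.16518419]
scene dx -30 z 110.67 67
scene dx -20 z 110.8 97
scene dx -12 z 110.79 109
scene nose x 52.3 y [-30.3  28.3] -1.0 rails [-31.6 -27.1] -29.3
zero-size array to reduction operation maximum which has no identity
```

Request:
step_arm --motion '[{"claw": 0.1, "x": -1, "y": 0, "z": 0, "spin": 0}, {"claw": 0.1, "x": -2, "y": 0, "z": 0, "spin": 0}, {"claw": 0.1, "x": -2, "y": 0, "z": 0, "spin": 0}]'

```text
clock: 21.1
position: [0.5176, -0.2537, 0.0979]
ee_rot: [0.337, 0.942, 0.0, -0.0]
ft_force: [-1.8, 0.5, -4.1]
opening: 0.0598
gripper_force: 35.0
```

Request:
step_arm --motion '[{"claw": 0.1, "x": -1, "y": 0, "z": 0, "spin": 0}, {"claw": 0.1, "x": -1, "y": 0, "z": 0, "spin": 0}]'

```text
clock: 21.3
position: [0.5178, -0.2538, 0.0979]
ee_rot: [0.337, 0.942, 0.0, -0.001]
ft_force: [-3.8, 2.9, -1.3]
opening: 0.0597
gripper_force: 35.0
```

Request:
step_arm --motion '[{"claw": 0.1, "x": -1, "y": 0, "z": 0, "spin": 0}, {"claw": 0.1, "x": -1, "y": 0, "z": 0.8, "spin": 0}, {"claw": 0.1, "x": -1, "y": 0, "z": 0.8, "spin": 0}]'

```text
clock: 21.6
position: [0.5178, -0.2538, 0.0978]
ee_rot: [0.336, 0.942, 0.001, -0.002]
ft_force: [-10.9, 6.2, 7.5]
opening: 0.0595
gripper_force: 35.0
```

Run:
```python
from h import *
x,y=along(CH,HC,5);go(x,y,91,140.7);print(r.observe()["ft_force"])
try: nose(0,80,110)
except Exception as e: print(e)
```

```text
shift [ 1.4 -0.9  0.8] spin -0.0 | t 21.6 grasp [ 517.8 -253.8   91.8] yaw 140.7
[-10.93372671   6.21816049   7.51998696]
scene dx -30 z 110.84 66
scene dx -20 z 110.66 96
scene dx -12 z 110.73 110
scene nose x 54.5 y [-30.1  28.1] -1.0 rails [-31.1 -28. ] -29.5
zero-size array to reduction operation maximum which has no identity
```

Request:
step_arm --motion '[{"claw": 0.9, "x": 0, "y": 0, "z": 0, "spin": 0}, {"claw": 0.9, "x": 0, "y": 0, "z": 0, "spin": 0}, {"claw": 0.9, "x": 0, "y": 0, "z": 0, "spin": 0}, {"claw": 0.9, "x": 0, "y": 0, "z": 0, "spin": 0}, {"claw": 0.9, "x": 0, "y": 0, "z": -10, "spin": 0}, {"claw": 0.9, "x": 0, "y": 0, "z": -40, "spin": 0}, {"claw": 0.9, "x": 0, "y": 0, "z": -80, "spin": 0}, {"claw": 0.9, "x": 60, "y": 20, "z": -120, "spin": 0}, {"claw": 0.9, "x": 110, "y": 60, "z": -120, "spin": 0}, {"claw": 0.9, "x": 160, "y": 100, "z": -120, "spin": 0}]'

```text
clock: 22.7
position: [0.4699, -0.1227, 0.2163]
ee_rot: [0.337, 0.941, -0.0, 0.002]
ft_force: [0.6, 0.4, 0.3]
opening: 0.0838
gripper_force: 0.0
```

Run:
```python
from h import *
for cam in("scene","top"):
    A,p=inch(cam)
    B=A[(A[:,0]>-80)&(A[:,0]<80)&(abs(A[:,1])<50)&(A[:,2]>102)&(A[:,2]<118)]
    c,wh,a=cv2.minAreaRect(B[:,:2].astype(np.float32));print(cam,np.round(c,1),np.round(wh,1),a,np.median(B[:,2]),np.polyfit(B[:,0],B[:,2],1)[0])
    D=A[(A[:,0]>-85)&(A[:,0]<85)&(abs(A[:,1])<50)&(A[:,2]>38)&(A[:,2]<48)];c,wh,a=cv2.minAreaRect(D[:,:2].astype(np.float32));print("ch",np.round(c,1),np.round(wh,1),a,np.median(D[:,2]))
    cv2.imwrite(f"pics/g{cam}.png",p)
s=cv2.imread("pics/gscene.png");t=cv2.imread("pics/gtop.png")
cv2.imwrite("pics/g.png",np.hstack([cv2.resize(s[120:340,160:350],None,fx=2,fy=2),cv2.resize(t[120:340,200:390],None,fx=2,fy=2)]))
```

```text
scene [ 4.6 -0.8] [61.6 99.6] 89.99989318847656 110.58818563136674 -0.0023721387484907323
ch [-0.6 -0.9] [164.5  92.9] 0.02714714966714382 42.73905719082649
top [5.5 0.4] [100.4  61.2] 0.2984717786312103 109.20403570802429 0.0012504411645586663
ch [0.2 1.7] [ 92.8 163.2] 89.64675903320312 42.35138298129249
```

View pics/g.png

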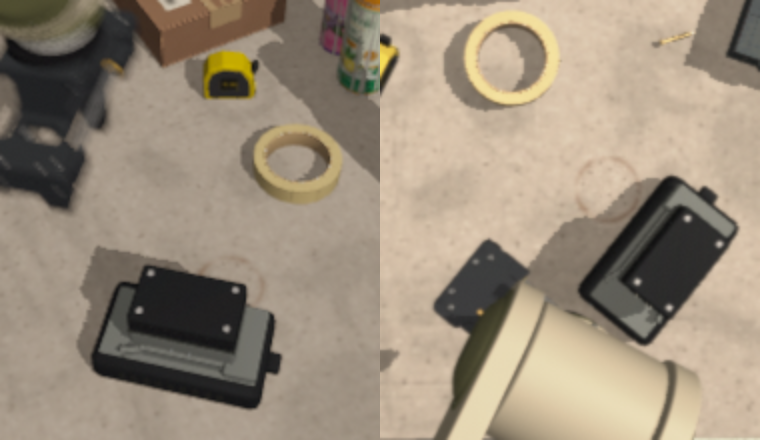

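The pack sits level on the charger, back up at (190, 305) in the scene crop, about +5 mm along and 0 mm sideways. Both bystanders are where they were and the arm is clear, so I'm handing in.

```bash
python3 -c "
from h import *
print(r.job_done())"
```

```text
the job is handed in; nothing more can be done
None
```

The job is handed in after about 23 s of the 69 s: the battery was tipped on to its end, then on to its shoe, and slid under the rails to the stop (camera: about 5 mm along, within 1.5 mm sideways, level); the gripper is clear and the tape measure and masking tape were not touched, but the catch springing up was not seen directly.

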